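Stack the blue instrument cases

ROBOT

A 6-joint arm with a two-finger parallel gripper is mounted at the origin on the work surface. World frame = base frame: x ahead of the robot, y to its left, z up, the work surface at z = 0. Lengths are in m, angles in rad, forces in N, time in s.
With the tool pointing down it reaches from about 0.375 to 0.975 m from the base axis. Payload 3.8 kg.
Tool frame: the origin (TCP) lies at the very end of the fingers, on their centre line; the grasp point (between the pads) lies 19 mm behind it (bot.pinch_z is the distance from the TCP to the grasp point, in m); x points along the fingers, y is the direction in which the jaws open and shut, and the axes are right-handed (so a half turn about x gives the same grasp; the last joint's range is limited). The gripper opens to 85 mm and grips with 20 to 120 N. Pads are 22 mm wide; open, the fingers measure 114 mm over their backs; the gripper's body (76 mm by 85 mm) begins 54 mm behind the grasp point. The pads swing forward as they close: fully open they stand 13 mm farther back than shut.
Start: joints at [1.065, 0.264, 1.604, -0, 1.274, -0.037], TCP at [0.305, 0.602, 0.231] pointing down, gripper open.
Joint ranges: [-2.63, 2.63], [-0.94, 2.18], [0.31, 2.57], [-1.31, 4.45], [0, 2.66], [-2.55, 2.55]. Speed limits (rad/s): [2.57, 2.57, 3.14, 3.14, 3.14, 3.14].

INTERFACE

Orientations are given as a rotation vector (axis times angle).
In Python, from workcell import monitor, imaging, finish_job, bot gives the robot as it stands.
- The arm moves only by the tool jog_arm, never from a script. Its argument "rows" is a list of rows, each a list of 7 numbers: the shift along the tool's x, y, z in m, then the turn, a rotation vector about the tool's x, y, z in rad, then the opening in per cent of the stroke, from 0 (shut) to 100 (fully open). A call has 1 to 20 rows; each row is the pose to reach, as a shift and turn from the pose measured when the call began, along the tool's axes at that moment; what a row does not reach only later rows make up. A row lasts 1/10 s, in which the tool goes at most 50 mm and 8.59 degrees, less where a joint would pass 70% of its speed; a pose out of reach is approached as far as the arm can. A call with a gripper value outside its range is refused whole. The fingers move at their own pace and stop on an object; "force" is the grip in N (left out, the last holds). Time passes only in rows, so rows that repeat a pose let the fingers close. It gives the time, the measured TCP pose, the force and the opening at its end, in the units of the state.
- monitor.read_state(): the state, without advancing time (a new reading comes with each control period).
- imaging.read_camera(name): name is "scene" or "top"; returns the picture (420x560x3 uint8, blue, green, red); there is no depth.
- imaging.camera_params(name): a dict with "fx", "fy", "cx", "cy" (pixels), "T" (4x4, takes a point from camera to world coordinates). Camera axes: x right, y down, z forward; pixel columns grow to the right and rows downward; lengths in m; the calibration is good to about 2 mm. A picture is of the moment at which its call begins. camera_params takes no time and is no camera call.
- finish_job(): hands the job in, once; it reports no verdict.
The state is a dict: "time": time; "q": joint angles; "joint_vel": joint speeds; "joint_torque": joint torques, N m; "tool_pos": TCP position; "tcp_rot": TCP orientation; "wrist_force": force on the tool from outside, world axes, zero at the start; "torque": the same for the moment, N m; "width": opening from 0.0 (shut) to 1.0 (fully open).
Only numpy, scipy, OpenCV 4.12 (cv2) and the standard library are available. Lean on these libraries where they do the work, as an engineer would, in place of code of your own. Each camera call takes 0.05 s, during which the arm holds its last target. There are 200 camera calls.

TASK

Put the blue instrument cases back in one column: leave the large blue case where it stands, set the medium blue case flat on top of it, then the small blue case on top of the medium one. Centre each case on the one below with the long sides parallel, lower it into place rather than dropping it, and leave the light grey case where it is.

Things in the scene. Friction and masses are not known exactly. Their poses are not given: they have to be found in the camera images.
- large_centre (a point): Large blue closed instrument case, 150 mm long (its x) by 100 mm wide (its y) by 45 mm high (z). This point is its centre, 22.5 mm above its underside; x runs along the length, z up. Mass about 1.6 kg; it stands loose on the bench and is the foot of the column. Looks: hard closed plastic case with flat lid, thin black lid seam, two small latches on one long side, a lighter lid panel and a blank white label. 
- medium_centre (a point): Medium blue closed instrument case, 120 mm long (its x) by 60 mm wide (its y) by 44 mm high (z). This point is its centre, 22 mm above its underside; x runs along the length, z up. Mass 0.25 to 0.5 kg; loose on the bench; can be gripped across its 60 mm width. Same make as the large case.
- small_centre (a point): Small blue closed instrument case, 85 mm long (its x) by 44 mm wide (its y) by 40 mm high (z). This point is its centre, 20 mm above its underside; x runs along the length, z up. Mass 0.12 to 0.26 kg; loose on the bench; can be gripped across its 44 mm width. Same make as the large case. (A bright orange case of the same size that also lies on the bench is not part of the job.)
- grey_centre (a point): Light grey closed instrument case, 120 mm long (its x) by 60 mm wide (its y) by 44 mm high (z). This point is its centre, 22 mm above its underside; x runs along the length, z up. A bystander of the same shape as the medium blue case, loose on the bench; not to be moved. Other bystanders on the bench stand no higher than 50 mm; taller equipment stands only along the sides of the bench and behind the robot.
Not all that is in view belongs to the job. What is shaped like the part that bears medium_centre but green is not meant. Leave any yellow look-alike of the part that bears large_centre alone.

How it is judged:
By the outcome, as a careful person would: the job done as asked, in the order asked, and still so for the second after the job is handed in, with the robot touching nothing.
It also fails if it takes over 70 s, if anything falls off the work surface, if the arm or the gripper's body presses on something with over 40 N, if the wrist force passes 120 N, or if a joint passes its speed limit or range.

## Working session

There is one attempt and no reset: what is moved stays moved. The work goes in short steps, Python scripts to look and compute and a tool call to move; the robot and the scene stay as the last step left them, time stands still between calls to the robot, and variables do not carry over. Pictures are saved under pics/ and viewed, about 8 in all and at most 12, crops included, and the job is handed in when it is done.

Besides the shell and the picture viewer there is one more tool, called by a JSON object that holds its "name" and its "arguments". jog_arm: Moves the arm, as the interface text tells. Its arguments: {"type":"object","properties":{"rows":{"type":"array","items":{"type":"array","items":{"type":"number"}}},"force":{"type":"number"}},"required":["rows"]}

```bash
mkdir -p pics; python3 - <<'E'
from workcell import monitor, imaging, bot
import cv2,numpy as np
np.set_printoptions(precision=4,suppress=True)
for n in("scene","top"):
    im=imaging.read_camera(n); cv2.imwrite(f"pics/{n}0.png",im)
    p=imaging.camera_params(n); print(n,p["fx"],p["fy"],p["cx"],p["cy"]); print(p["T"])
s=monitor.read_state(); print(s); print(bot.pinch_z)
E
```

```text
scene 496.93024008599224 496.93024008599224 272.6376237422851 212.4145897669368
[[ 0.6617  0.3965 -0.6363  1.3915]
 [ 0.7497 -0.3531  0.5597 -0.7571]
 [-0.0028 -0.8474 -0.5309  0.8319]
 [ 0.      0.      0.      1.    ]]
top 515.9910459952995 515.9910459952995 275.115122270417 219.48152039778444
[[-0.065  -0.9735  0.2194  0.0954]
 [-0.9979  0.0643 -0.0104  0.0689]
 [-0.004  -0.2197 -0.9756  1.6474]
 [ 0.      0.      0.      1.    ]]
{'time': 0.1, 'q': array([ 1.0651,  0.2647,  1.6052, -0.    ,  1.2737, -0.0369]), 'joint_vel': array([ 0.0024, -0.0013, -0.0032,  0.001 , -0.0015,  0.0013]), 'joint_torque': array([  0.0004, -51.6706, -36.8591,   0.0001,   0.0063,   0.    ]), 'tool_pos': array([0.3046, 0.6016, 0.2301]), 'tcp_rot': array([ 0.366 ,  1.5399, -0.3691]), 'wrist_force': array([ 0.2939,  0.0653, -0.787 ]), 'torque': array([-0.0071, -0.0176, -0.0147]), 'width': 1.0031132931715847}
0.0187
```

View pics/scene0.png

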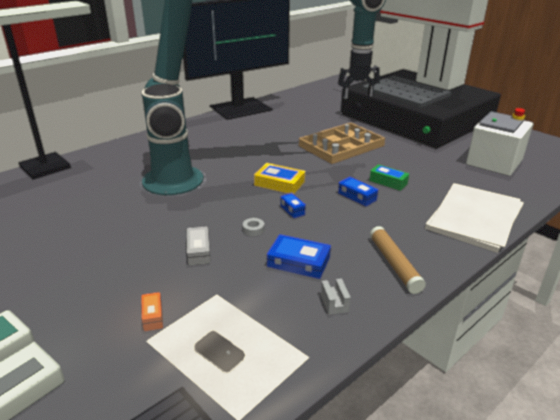

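View pics/top0.png

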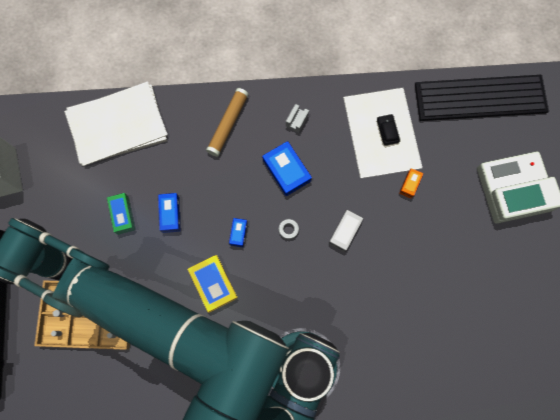

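Scene view and top view agree. The candidates, with top-view pixels:
- **Large blue:** (287,168). Its look-alike is yellow with a blue panel, at (212,284).
- **Medium blue:** (169,212). Its look-alikes are green with a blue panel at (120,212) and grey at (346,230).
- **Small blue:** (238,232). Its look-alike is orange, at (411,182).

I choose the three all-blue ones and measure them next, with a close crop as a check.

```bash
cat > h.py <<'E'
import cv2,numpy as np
from workcell import monitor, imaging
np.set_printoptions(precision=4,suppress=True)
SZ={"large":(.150,.100,.045),"medium":(.120,.060,.044),"small":(.085,.044,.040),"grey":(.12,.06,.044)}
def cast(p,px,z):
    d=np.c_[(px[:,0]-p["cx"])/p["fx"],(px[:,1]-p["cy"])/p["fy"],np.ones(len(px))]@p["T"][:3,:3].T
    o=p["T"][:3,3]; return (o+d*((z-o[2])/d[:,2])[:,None])[:,:2]
def project(p,X):
    c=(np.atleast_2d(X)-p["T"][:3,3])@p["T"][:3,:3]
    return np.c_[c[:,0]/c[:,2]*p["fx"]+p["cx"],c[:,1]/c[:,2]*p["fy"]+p["cy"]]
def bluemask(im):
    b,g,r=[c.astype(int) for c in cv2.split(im)]
    return ((b-r>35)&(b-g>20)).astype(np.uint8)
def whitemask(im):
    g=im.astype(int); return ((g.min(2)>75)).astype(np.uint8)
def contour(im,seed,mask=bluemask,k=4):
    big=cv2.resize(im,None,fx=k,fy=k,interpolation=cv2.INTER_CUBIC)
    cs=cv2.findContours(cv2.morphologyEx(mask(big),cv2.MORPH_CLOSE,np.ones((9,9),np.uint8)),cv2.RETR_EXTERNAL,cv2.CHAIN_APPROX_NONE)[0]
    s=(seed[0]*k,seed[1]*k)
    c=max((c for c in cs if cv2.contourArea(c)>300),key=lambda c:cv2.pointPolygonTest(c,s,True))
    h=cv2.convexHull(c)[:,0]; m=np.zeros(big.shape[:2],np.uint8); cv2.fillConvexPoly(m,h,1)
    c=cv2.findContours(m,cv2.RETR_EXTERNAL,cv2.CHAIN_APPROX_NONE)[0][0][:,0]
    return (c+.5)/k-.5
def measure(cam,im,seed,name,z0=0.,mask=bluemask):
    """far edges lie on the lid plane, near edges on the foot plane -> centre, yaw, seen sizes"""
    L,W,H=SZ[name]; p=imaging.camera_params(cam); c=contour(im,seed,mask)
    T=cast(p,c,z0+H); B=cast(p,c,z0)
    (ctr,(w,h),a)=cv2.minAreaRect(T.astype(np.float32)); yaw=np.radians(a if w>h else a+90)
    cen=np.array(ctr); o=p["T"][:2,3]
    for _ in range(3):
        ax=[np.array([np.cos(yaw),np.sin(yaw)]),np.array([-np.sin(yaw),np.cos(yaw)])]; new=np.zeros(2); dims=[]; ys=[]
        for i in(0,1):
            s=np.sign((cen-o)@ax[i]); half=(L,W)[i]/2; oth=(L,W)[1-i]/2; e=[]
            for P,sg in((T,s),(B,-s)):
                q=P-cen; u=q@ax[i]*sg; v=q@ax[1-i]
                k=(abs(v)<oth*.65)&(u>0)
                m=np.median(u[k]); k&=abs(u-m)<.004
                e.append(sg*np.median(u[k]))
                if i==1:
                    d=cv2.fitLine(P[k].astype(np.float32),cv2.DIST_HUBER,0,.01,.01)[:2,0]; d=d*np.sign(d@ax[0]); ys.append(np.arctan2(d[1],d[0]))
            new+=ax[i]*np.mean(e); dims.append(abs(e[0]-e[1]))
        cen=cen+new; yaw=np.mean(ys)
    yaw=(yaw+np.pi/2)%np.pi-np.pi/2
    return cen,yaw,dims,np.degrees(ys)
E
python3 - <<'E'
from h import *
S={"scene":{"large":(299,256),"medium":(358,190),"small":(293,205),"grey":(198,245)},"top":{"large":(287,168),"medium":(169,212),"small":(238,232),"grey":(346,230)}}
for c in S:
    im=cv2.imread(f"pics/{c}0.png")
    for n,s in S[c].items():
        cen,y,d,ys=measure(c,im,s,n,0,whitemask if n=="grey" else bluemask)
        print(c,n,cen,"yaw",round(np.degrees(y),2),"dims",np.array(d),ys,"r",round(np.hypot(*cen),3))
im=cv2.imread("pics/top0.png"); cv2.imwrite("pics/crop1.png",cv2.resize(im[130:320,90:330],None,fx=3.3,fy=3.1,interpolation=cv2.INTER_CUBIC)[:600,:800])
E
```

```text
scene large [0.6299 0.0049] yaw 27.85 dims [0.1495 0.0993] [27.8661 27.8404] r 0.63
scene medium [0.5042 0.3961] yaw 1.37 dims [0.1206 0.06  ] [1.5858 1.1517] r 0.641
scene small [0.4259 0.1758] yaw -12.43 dims [0.0845 0.0434] [168.1351 167.0143] r 0.461
scene grey [-0.7733  1.0958] yaw -36.89 dims [4.395  2.9855] [122.6853 163.5396] r 1.341
top large [0.6328 0.003 ] yaw 27.76 dims [0.1504 0.1007] [27.9221 27.6028] r 0.633
top medium [0.5079 0.3958] yaw 1.32 dims [0.1197 0.0592] [1.5122 1.1243] r 0.644
top small [0.4287 0.1749] yaw -12.46 dims [0.085  0.0455] [167.7    167.3875] r 0.463
top grey [0.5868 0.0373] yaw 76.91 dims [1.8615 1.3431] [86.106 67.711] r 0.588
```

View pics/crop1.png

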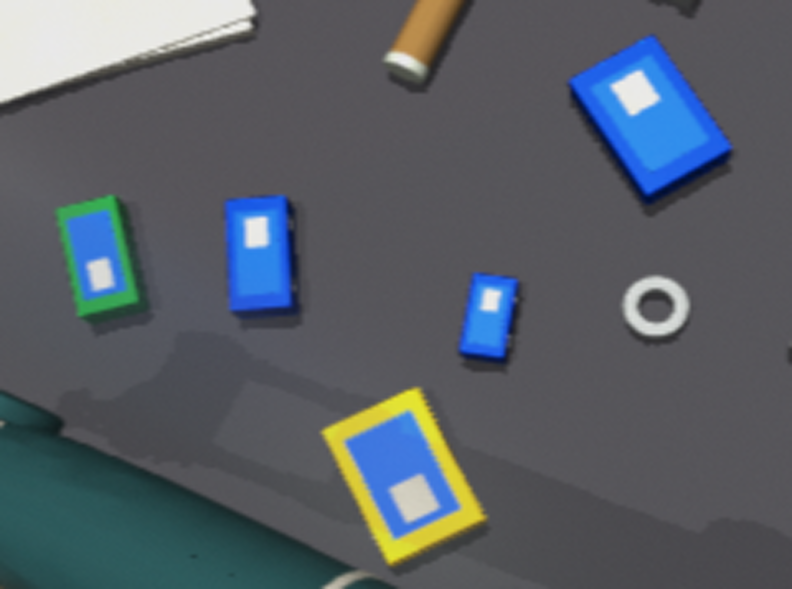

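Crop: the medium case at crop (260,255) and the small one at (490,318) are blue all over. The green and yellow ones only have blue panels. Seen sizes match those given to within about 1.5 mm, and the two cameras agree to 2–4 mm. I'll work with the averages. The grey case needs a stricter mask later.

```bash
cat >> h.py <<'E'
from scipy.spatial.transform import Rotation as Ro
def go(pos,yaw_deg):
    """shift + turn in tool axes for TCP at pos, pointing down, jaws across a case of this yaw"""
    s=monitor.read_state(); R=Ro.from_rotvec(s["tcp_rot"]); best=None
    for k in(0,180):
        y=np.radians(yaw_deg+90+k); x=np.array([0,0,-1.]); yv=np.array([np.cos(y),np.sin(y),0])
        t=(R.inv()*Ro.from_matrix(np.c_[x,yv,np.cross(x,yv)])).as_rotvec()
        if best is None or np.linalg.norm(t)<np.linalg.norm(best): best=t
    print("shift",R.inv().apply(np.array(pos)-s["tool_pos"]),"turn",best,"| tcp",s["tool_pos"],"q6",s["q"][5],"t",s["time"],"w",s["width"],"F",s["wrist_force"])
E
python3 -c "
from h import *
print(Ro.from_rotvec(monitor.read_state()['tcp_rot']).as_matrix())
go([.506,.396,.15],1.35)"
```

```text
[[-0.001   0.4518  0.8921]
 [-0.0017  0.8921 -0.4518]
 [-1.     -0.002  -0.0001]]
shift [ 0.0803 -0.0923  0.2725] turn [-0.4923 -0.0006  0.0019] | tcp [0.3046 0.6016 0.2301] q6 -0.03693312163869305 t 0.1 w 1.0031132931715847 F [ 0.2939  0.0653 -0.787 ]
```

{"name": "jog_arm", "arguments": {"rows": [[0.02,-0.03,0.09,-0.16,0,0,100],[0.04,-0.06,0.18,-0.33,0,0,100],[0.06,-0.0923,0.25,-0.4923,0,0.001,100],[0.08,-0.0923,0.2725,-0.4923,0,0.002,100],[0.0803,-0.0923,0.2725,-0.4923,0,0.002,100],[0.0803,-0.0923,0.2725,-0.4923,0,0.002,100],[0.0803,-0.0923,0.2725,-0.4923,0,0.002,100],[0.0803,-0.0923,0.2725,-0.4923,0,0.002,100],[0.0803,-0.0923,0.2725,-0.4923,0,0.002,100],[0.0803,-0.0923,0.2725,-0.4923,0,0.002,100],[0.0803,-0.0923,0.2725,-0.4923,0,0.002,100]], "force": 40}}

```text
time: 1.2
tool_pos: [0.5053, 0.3975, 0.1507]
tcp_rot: [-0.019, 1.57, 0.021]
wrist_force: [-0.2, -0.7, 0.5]
width: 0.998
```

```bash
python3 -c "
from h import *
go([.506,.396,.010],1.35)"
```

```text
shift [ 0.1407 -0.0016  0.0006] turn [ 0.002   0.0004 -0.001 ] | tcp [0.5053 0.3975 0.1507] q6 -0.9692588566415274 t 1.2 w 0.9978388740283104 F [-0.2463 -0.7023  0.4735]
```

{"name": "jog_arm", "arguments": {"rows": [[0.04,-0.0016,0.0006,0.002,0,-0.001,100],[0.08,-0.0016,0.0006,0.002,0,-0.001,100],[0.1,-0.0016,0.0006,0.002,0,-0.001,100],[0.115,-0.0016,0.0006,0.002,0,-0.001,100],[0.13,-0.0016,0.0006,0.002,0,-0.001,100],[0.14,-0.0016,0.0006,0.002,0,-0.001,100],[0.14,-0.0016,0.0006,0.002,0,-0.001,100],[0.14,-0.0016,0.0006,0.002,0,-0.001,100]]}}

```text
time: 2.0
tool_pos: [0.5065, 0.3964, 0.0114]
tcp_rot: [-0.018, 1.569, 0.019]
wrist_force: [-0.3, -0.0, 0.6]
width: 0.999
```

{"name": "jog_arm", "arguments": {"rows": [[0,0,0,0,0,0,80],[0,0,0,0,0,0,72],[0,0,0,0,0,0,60],[0,0,0,0,0,0,40],[0,0,0,0,0,0,20],[0,0,0,0,0,0,0],[0,0,0,0,0,0,0],[0,0,0,0,0,0,0],[0,0,0,0,0,0,0],[0,0,0,0,0,0,0]], "force": 40}}

```text
time: 3.0
tool_pos: [0.5076, 0.3965, 0.013]
tcp_rot: [-0.018, 1.568, 0.02]
wrist_force: [1.2, -2.4, 6.7]
width: 0.695
```

{"name": "jog_arm", "arguments": {"rows": [[-0.01,0,0,0,0,0,0],[-0.03,0,0,0,0,0,0],[-0.06,0,0,0,0,0,0],[-0.1,0,0,0,0,0,0],[-0.13,0,0,0,0,0,0],[-0.15,0,0,0,0,0,0],[-0.15,0,0,0,0,0,0],[-0.15,0,0,0,0,0,0]]}}

```text
time: 3.8
tool_pos: [0.5067, 0.3962, 0.1626]
tcp_rot: [-0.018, 1.568, 0.02]
wrist_force: [0.4, 0.7, -4.4]
width: 0.695
```

```bash
python3 - <<'E'
from h import *
s=monitor.read_state(); print(s["tool_pos"],s["tcp_rot"],s["wrist_force"],s["torque"],s["width"])
im=imaging.read_camera("scene"); p=imaging.camera_params("scene")
u,v=project(p,[.506,.396,.16])[0].astype(int); print(u,v)
cv2.imwrite("pics/lift1.png",cv2.resize(im[max(0,v-110):v+110,u-140:u+140],None,fx=2.5,fy=2.5,interpolation=cv2.INTER_CUBIC))
go([.6313,.0040,.16],27.8)
E
```

```text
[0.5067 0.3962 0.1626] [-0.0178  1.5679  0.0196] [ 0.3631  0.7261 -4.3812] [-0.0346  0.0185  0.0261] 0.6945843204743656
361 152
shift [ 0.0015 -0.3946  0.116 ] turn [-0.4614  0.0007  0.0005] | tcp [0.506  0.3957 0.1612] q6 -0.9689039089923602 t 3.85 w 0.6971319200575556 F [ 0.4341 -0.442  -4.5153]
```

View pics/lift1.png

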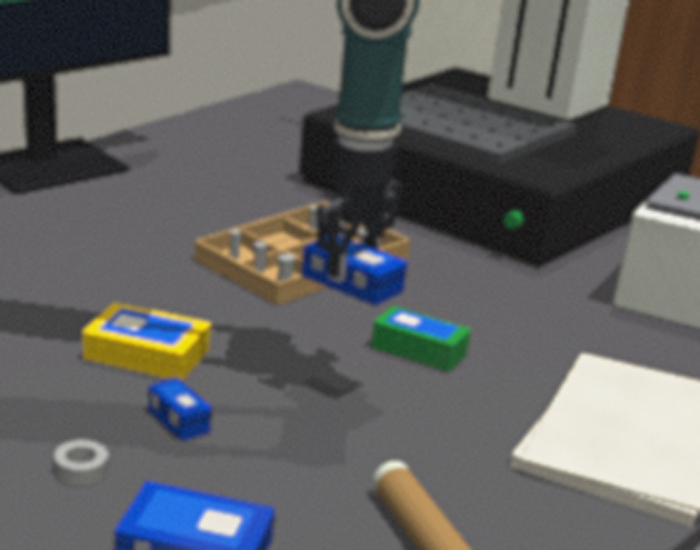

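The crop shows the case held level, with the wrist force showing about 0.5 kg. Next I carry it over the large case.

{"name": "jog_arm", "arguments": {"rows": [[0,-0.03,0.01,-0.04,0,0,0],[0,-0.07,0.02,-0.09,0,0,0],[0,-0.11,0.03,-0.14,0,0,0],[0,-0.15,0.044,-0.19,0,0,0],[0,-0.19,0.056,-0.24,0,0,0],[0,-0.23,0.068,-0.29,0,0,0],[0,-0.27,0.08,-0.34,0,0,0],[0,-0.31,0.092,-0.39,0,0,0],[0,-0.345,0.102,-0.42,0,0,0],[0,-0.37,0.11,-0.44,0,0,0],[0,-0.385,0.114,-0.455,0,0,0],[0.001,-0.3946,0.116,-0.4614,0,0,0],[0.001,-0.3946,0.116,-0.4614,0,0,0],[0.001,-0.3946,0.116,-0.4614,0,0,0],[0.001,-0.3946,0.116,-0.4614,0,0,0],[0.001,-0.3946,0.116,-0.4614,0,0,0]]}}

```text
time: 5.45
tool_pos: [0.631, 0.005, 0.1604]
tcp_rot: [-0.382, 1.536, 0.381]
wrist_force: [0.3, -0.3, -4.3]
width: 0.695
```

```bash
python3 - <<'E'
from h import *
go([.6313,.0040,.16],27.8)
go([.6313,.0040,.16],27.8)
z0=.161-.0122
for c in("scene","top"):
    im=imaging.read_camera(c); p=imaging.camera_params(c); cv2.imwrite(f"pics/{c}2.png",im)
    s=monitor.read_state()["tool_pos"]; print(c,"px",project(p,[s[0],s[1],z0+.03])[0])
    try: print(measure(c,im,tuple(project(p,[s[0],s[1],z0+.03])[0]),"medium",z0),"tcp",s)
    except Exception as e: print(e)
a=cv2.imread("pics/scene2.png")[110:310,180:430]; b=cv2.imread("pics/top2.png")[70:270,160:410]
cv2.imwrite("pics/hov2.png",cv2.resize(np.hstack([a,b]),None,fx=1.6,fy=1.6,interpolation=cv2.INTER_CUBIC))
E
```

```text
shift [ 0.0004 -0.001  -0.0002] turn [0.0012 0.0004 0.0004] | tcp [0.631  0.005  0.1604] q6 -2.0885657136438436 t 5.45 w 0.6954058888054332 F [ 0.2985 -0.3168 -4.3316]
shift [ 0.0004 -0.001  -0.0002] turn [0.0012 0.0004 0.0004] | tcp [0.631  0.005  0.1604] q6 -2.0885657136438436 t 5.45 w 0.6954058888054332 F [ 0.2985 -0.3168 -4.3316]
scene px [300.334  205.6656]
OpenCV(4.12.0) /io/opencv/modules/imgproc/src/linefit.cpp:50: error: (-215:Assertion failed) count > 0 in function 'fitLine2D_wods'

top px [286.7866 151.8948]
(array([0.6165, 0.0714]), np.float64(0.1581006434630099), [np.float64(0.016260068322562667), np.float64(0.012799769904038114)], array([ 1.0338, 17.0832])) tcp [0.6312 0.0048 0.1606]
  return _methods._mean(a, axis=axis, dtype=dtype,
  ret = ret.dtype.type(ret / rcount)
```

View pics/hov2.png

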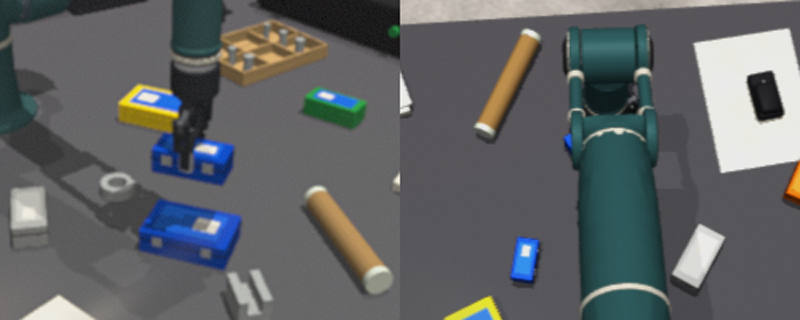

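The scene crop shows the medium case level above the large one at (193,160), with a finger splitting its blob. In the top view the arm hides it. I'll measure it in the scene picture from the hull of all its blue pieces.

```bash
python3 - <<'E'
from h import *
import h
im=cv2.imread("pics/scene2.png").copy()
keep=np.zeros(im.shape[:2],np.uint8); cv2.rectangle(keep,(265,187),(335,228),1,-1)
m4=cv2.resize(keep,None,fx=4,fy=4,interpolation=cv2.INTER_NEAREST)
def mm(big):
    m=bluemask(big)*m4; pts=cv2.findNonZero(cv2.morphologyEx(m,cv2.MORPH_OPEN,np.ones((5,5),np.uint8)))
    o=np.zeros_like(m); cv2.fillConvexPoly(o,cv2.convexHull(pts),1); print(cv2.boundingRect(pts)); return o
for dz in(.146,.149,.152): print(dz,measure("scene",im,(300,207),"medium",dz,mm))
lm=measure("scene",im,(299,256),"large"); print(lm)
E
```

```text
(1098, 773, 210, 131)
  return _methods._mean(a, axis=axis, dtype=dtype,
  ret = ret.dtype.type(ret / rcount)
Traceback (most recent call last):
  File "h.py", line 40, in measure
    d=cv2.fitLine(P[k].astype(np.float32),cv2.DIST_HUBER,0,.01,.01)[:2,0]; d=d*np.sign(d@ax[0]); ys.append(np.arctan2(d[1],d[0]))
      ~~~~~~~~~~~^^^^^^^^^^^^^^^^^^^^^^^^^^^^^^^^^^^^^^^^^^^^^^^^^^
cv2.error: OpenCV(4.12.0) /io/opencv/modules/imgproc/src/linefit.cpp:50: error: (-215:Assertion failed) count > 0 in function 'fitLine2D_wods'
```

```bash
sed -i 's/z0=0.,mask=bluemask):/z0=0.,mask=bluemask,init=None):/; s/    cen=np.array(ctr); o=p/    cen=np.array(ctr)\n    if init is not None: cen,yaw=np.array(init[:2]),np.radians(init[2])\n    o=p/' h.py; python3 - <<'E'
from h import *
im=cv2.imread("pics/scene2.png").copy()
keep=np.zeros(im.shape[:2],np.uint8); cv2.rectangle(keep,(265,187),(335,228),1,-1)
m4=cv2.resize(keep,None,fx=4,fy=4,interpolation=cv2.INTER_NEAREST)
def mm(big):
    m=bluemask(big)*m4; pts=cv2.findNonZero(cv2.morphologyEx(m,cv2.MORPH_OPEN,np.ones((5,5),np.uint8)))
    o=np.zeros_like(m); cv2.fillConvexPoly(o,cv2.convexHull(pts),1); return o
for dz in(.145,.148,.151): print(dz,measure("scene",im,(300,207),"medium",dz,mm,(.631,.005,27.8)))
print(measure("scene",im,(299,256),"large"))
E
```

```text
0.145 (array([0.6261, 0.0088]), np.float64(0.5178398004266231), [np.float64(0.11952987917042647), np.float64(0.0588721719805885)], array([31.4067, 27.9334]))
0.148 (array([0.6295, 0.0054]), np.float64(0.5183466689523275), [np.float64(0.1189046095332133), np.float64(0.058245110608220824)], array([31.4067, 27.9915]))
0.151 (array([0.633 , 0.0019]), np.float64(0.5170984715484779), [np.float64(0.1182647386371368), np.float64(0.057716604990769575)], array([31.4067, 27.8484]))
(array([0.6301, 0.0044]), np.float64(0.49613409101617867), [np.float64(0.14959520014098537), np.float64(0.09802232602520256)], array([29.0866, 27.7662]))
```

At the held height of about 0.148 the medium case sits at (0.629, 0.005), against (0.630, 0.004) for the large case. That is within the measurement error. Now I lower it.

{"name": "jog_arm", "arguments": {"rows": [[0.02,-0.001,0,0,0,0,0],[0.045,-0.001,0,0,0,0,0],[0.065,-0.001,0,0,0,0,0],[0.08,-0.001,0,0,0,0,0],[0.09,-0.001,0,0,0,0,0],[0.096,-0.001,0,0,0,0,0],[0.099,-0.001,0,0,0,0,0],[0.099,-0.001,0,0,0,0,0],[0.099,-0.001,0,0,0,0,0]]}}

```text
time: 6.45
tool_pos: [0.6326, 0.0038, 0.0626]
tcp_rot: [-0.382, 1.534, 0.38]
wrist_force: [0.0, 0.1, -3.8]
width: 0.699
```

{"name": "jog_arm", "arguments": {"rows": [[0.001,0,0,0,0,0,0],[0.002,0,0,0,0,0,0],[0.002,0,0,0,0,0,0]]}}

```text
time: 6.75
tool_pos: [0.6327, 0.0038, 0.0608]
tcp_rot: [-0.382, 1.534, 0.38]
wrist_force: [-0.1, 0.3, -3.6]
width: 0.696
```

{"name": "jog_arm", "arguments": {"rows": [[0.001,0,0,0,0,0,0],[0.002,0,0,0,0,0,0],[0.002,0,0,0,0,0,0]]}}

```text
time: 7.05
tool_pos: [0.6326, 0.0038, 0.0586]
tcp_rot: [-0.382, 1.534, 0.38]
wrist_force: [0.8, -0.5, -4.1]
width: 0.69
```

{"name": "jog_arm", "arguments": {"rows": [[0.001,0,0,0,0,0,0],[0.001,0,0,0,0,0,0],[0.001,0,0,0,0,0,0]]}}

```text
time: 7.35
tool_pos: [0.6327, 0.0038, 0.058]
tcp_rot: [-0.382, 1.534, 0.38]
wrist_force: [-1.5, 0.0, 0.5]
width: 0.691
```

Contact: the wrist force has gone from −4 N to +0.5 N. Half a millimetre more, then release and rise.

{"name": "jog_arm", "arguments": {"rows": [[0.0006,0,0,0,0,0,0],[0.0006,0,0,0,0,0,0],[0.0006,0,0,0,0,0,72],[0.0006,0,0,0,0,0,78],[0.0006,0,0,0,0,0,85],[0.0006,0,0,0,0,0,92],[0.0006,0,0,0,0,0,100],[0.0006,0,0,0,0,0,100]]}}

```text
time: 8.15
tool_pos: [0.6327, 0.0038, 0.0574]
tcp_rot: [-0.382, 1.534, 0.38]
wrist_force: [0.1, 0.0, 1.4]
width: 0.998
```

{"name": "jog_arm", "arguments": {"rows": [[-0.01,0,0,0,0,0,100],[-0.03,0,0,0,0,0,100],[-0.06,0,0,0,0,0,100],[-0.1,0,0,0,0,0,100],[-0.13,0,0,0,0,0,100],[-0.14,0,0,0,0,0,100],[-0.14,0,0,0,0,0,100]]}}

```text
time: 8.85
tool_pos: [0.6339, 0.0038, 0.2004]
tcp_rot: [-0.383, 1.529, 0.379]
wrist_force: [0.6, -1.1, 0.1]
width: 0.998
```

```bash
python3 -c "
from h import *
go([.4273,.1754,.15],-12.45)"
```

```text
shift [ 0.0486  0.2485 -0.1028] turn [0.7035 0.0082 0.0016] | tcp [0.6339 0.0038 0.2004] q6 -2.090083417699312 t 8.85 w 0.9980797217394872 F [ 0.5534 -1.1333  0.0816]
```

{"name": "jog_arm", "arguments": {"rows": [[0,0.03,-0.012,0.1,0,0,100],[0,0.07,-0.028,0.22,0,0,100],[0,0.11,-0.045,0.34,0.002,0,100],[0,0.15,-0.06,0.46,0.004,0,100],[0.01,0.19,-0.078,0.58,0.006,0,100],[0.02,0.22,-0.09,0.66,0.008,0.001,100],[0.035,0.24,-0.1,0.7035,0.008,0.001,100],[0.0486,0.2485,-0.1028,0.7035,0.008,0.0016,100],[0.0486,0.2485,-0.1028,0.7035,0.008,0.0016,100],[0.0486,0.2485,-0.1028,0.7035,0.008,0.0016,100],[0.0486,0.2485,-0.1028,0.7035,0.008,0.0016,100],[0.0486,0.2485,-0.1028,0.7035,0.008,0.0016,100]]}}

```text
time: 10.05
tool_pos: [0.4288, 0.1751, 0.1507]
tcp_rot: [0.172, 1.562, -0.171]
wrist_force: [0.3, -0.2, -0.3]
width: 1.002
```

```bash
python3 - <<'E'
from h import *
go([.4273,.1754,.010],-12.45)
for c in("scene","top"):
    im=imaging.read_camera(c); cv2.imwrite(f"pics/{c}3.png",im)
a=cv2.imread("pics/scene3.png")[130:330,200:400]; b=cv2.imread("pics/top3.png")[90:290,180:380]
cv2.imwrite("pics/st3.png",cv2.resize(np.hstack([a,b]),None,fx=2,fy=2,interpolation=cv2.INTER_CUBIC))
E
```

```text
shift [ 0.1407 -0.0001 -0.0017] turn [-0.001   0.0015 -0.0007] | tcp [0.4288 0.1751 0.1507] q6 -1.0183047930868767 t 10.05 w 1.001976301838509 F [ 0.2554 -0.2383 -0.2968]
```

View pics/st3.png

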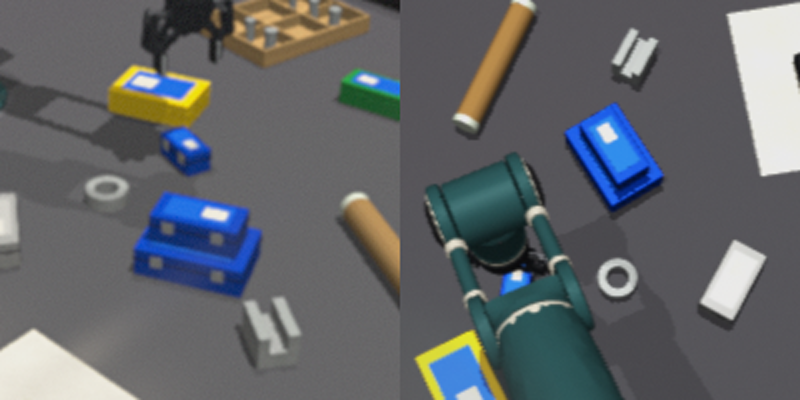

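The medium case stands flat on the large one: scene crop (205,230), top crop (615,150). I'll check the centring using the lighter lid panel, whose offset from the case centre comes from the first pictures.

```bash
cat >> h.py <<'E'
def panelmask(im):
    b,g,r=[c.astype(int) for c in cv2.split(im)]
    return ((g>100)&(b>150)).astype(np.uint8)
def panel(cam,im,seed,z):
    p=imaging.camera_params(cam); P=cast(p,contour(im,seed,panelmask),z).astype(np.float32)
    c,(w,h),a=cv2.minAreaRect(P); return np.array(c),(a if w>h else a+90),(w,h)
E
python3 - <<'E'
from h import *
for cam,s0,s3 in(("top",(169,212),(180+(618-400)/2,90+150/2)),("scene",(358,187),(200+208/2,130+212/2))):
    a=cv2.imread(f"pics/{cam}0.png"); b=cv2.imread(f"pics/{cam}3.png")
    c0=measure(cam,a,s0,"medium"); print(cam,"panel0",panel(cam,a,s0,.044),"case0",c0[0],np.degrees(c0[1]))
    print(" panel3",panel(cam,b,s3,.089),"large0",measure(cam,a,{"top":(287,168),"scene":(299,256)}[cam],"large")[:2])
print("large in top3",measure("top",cv2.imread("pics/top3.png"),(287,168),"large"))
print("medium direct top3 unused; small:",measure("scene",cv2.imread("pics/scene3.png"),(293,205),"small"))
E
```

```text
top panel0 (array([0.5064, 0.3929]), 1.7890337705612183, (0.09369035065174103, 0.04776203632354736)) case0 [0.5079 0.3958] 1.3182593264092644
 panel3 (array([0.6283, 0.0025]), 27.744192123413086, (0.10564954578876495, 0.05035790055990219)) large0 (array([0.6328, 0.003 ]), np.float64(0.4845457221864198))
scene panel0 (array([0.5066, 0.3944]), 1.489983320236206, (0.08947960287332535, 0.0448823980987072)) case0 [0.5042 0.3961] 1.3687088250098134
 panel3 (array([0.6313, 0.0045]), 28.438549041748047, (0.08910616487264633, 0.04331687465310097)) large0 (array([0.6299, 0.0049]), np.float64(0.4861314735369606))
large in top3 (array([0.6328, 0.0029]), np.float64(0.4840183579639912), [np.float64(0.15038347714784914), np.float64(0.10061100716953583)], array([27.9221, 27.5423]))
medium direct top3 unused; small: (array([0.427 , 0.1754]), np.float64(-0.22010649069186705), [np.float64(0.0819653812029843), np.float64(0.043382820916898185)], array([167.2998, 167.4779]))
```

```bash
python3 - <<'E'
from h import *
a=cv2.imread("pics/top3.png")[135:205,255:320]; b=cv2.imread("pics/scene3.png")[220:285,262:337]
A=cv2.resize(a,(400,430),interpolation=cv2.INTER_CUBIC);B=cv2.resize(b,(400,430),interpolation=cv2.INTER_CUBIC)
cv2.imwrite("pics/z3.png",np.hstack([A,B]))
E
```

```text
(no output)
```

View pics/z3.png

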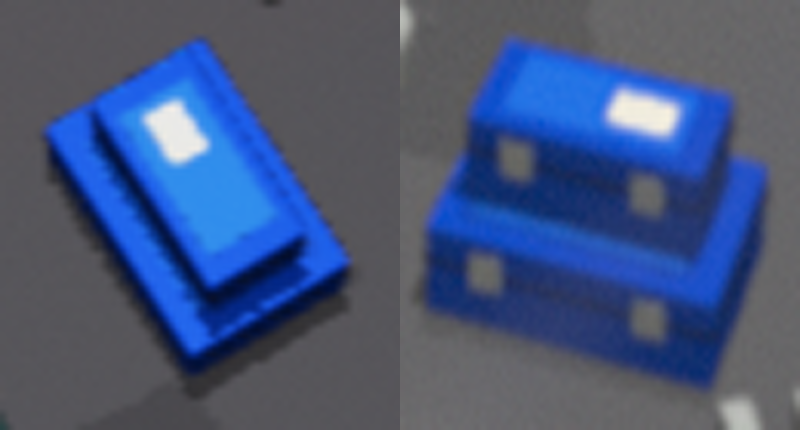

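```bash
python3 - <<'E'
from h import *
def lab(im): 
    r=im.astype(int); return (r[:,:,2]>140).astype(np.uint8)
def label(cam,im,seed,z):
    c=contour(im,seed,lab); m=cv2.moments(c.astype(np.float32)); return cast(imaging.camera_params(cam),np.array([[m["m10"]/m["m00"],m["m01"]/m["m00"]]]),z)[0]
rot=lambda d:np.array([[np.cos(np.radians(d)),-np.sin(np.radians(d))],[np.sin(np.radians(d)),np.cos(np.radians(d))]])
for cam,s0,s3,L,dy in(("top",(169,202),(255+175/6.15,135+132/6.15),(287,168),0),("scene",(363,186),(262+240/5.33,220+112/6.6),(299,256),0)):
    a=cv2.imread(f"pics/{cam}0.png"); b=cv2.imread(f"pics/{cam}3.png")
    m,y=measure(cam,a,(169,212) if cam=="top" else (358,190),"medium")[:2]; l=measure(cam,a,L,"large")[0]
    off=rot(-np.degrees(y))@(label(cam,a,s0,.044)-m); l3=label(cam,b,s3,.089)
    med=l3-rot(27.8)@off
    print(cam,"off",off,"label3",l3,"medium",med,"err in large frame",rot(-27.8)@(med-l))
# corners read by eye
p=imaging.camera_params("top"); q=np.array([[303,238],[213,290],[95,108]])/[400/65,430/70]+[254.6,134.6]
C=cast(p,q,.089); c=(C[0]+C[2])/2; print(C,c,np.linalg.norm(C[0]-C[1]),np.linalg.norm(C[1]-C[2]),"err",rot(-27.8)@(c-[.6328,.003]))
p=imaging.camera_params("scene"); q=np.array([[512,40],[733,95],[708,180],[469,118]])/[400/75,430/65]+[0,0]; q[:,0]-=400/(400/75); q+=[261.6,219.6]
C=cast(p,q,.089); c=C.mean(0); print(C,c,"err",rot(-27.8)@(c-[.6299,.0049]))
E
```

```text
top off [ 0.0204 -0.0022] label3 [0.6509 0.0136] medium [0.6318 0.0061] err in large frame [0.0006 0.0032]
scene off [ 0.023  -0.0021] label3 [0.6504 0.0143] medium [0.6291 0.0055] err in large frame [-0.0004  0.0008]
[[ 0.589  -0.0478]
 [ 0.5643  0.0002]
 [ 0.6666  0.0542]] [0.6278 0.0032] 0.05405944000460981 0.11568068688601346 err [-0.0043  0.0025]
[[ 0.5694  0.0016]
 [ 0.6711  0.0563]
 [ 0.7029  0.0058]
 [ 0.5965 -0.0516]] [0.635 0.003] err [ 0.0036 -0.004 ]
```

The label measurement puts the medium case within 1 mm lengthwise and 1–3 mm across. The corners read by eye scatter by ±4 mm around zero. That is centred, so I go on to the small case.

{"name": "jog_arm", "arguments": {"rows": [[0.04,0,-0.0017,0,0,0,100],[0.08,0,-0.0017,0,0,0,100],[0.1,0,-0.0017,0,0,0,100],[0.115,0,-0.0017,0,0,0,100],[0.13,0,-0.0017,0,0,0,100],[0.14,0,-0.0017,0,0,0,100],[0.14,0,-0.0017,0,0,0,100],[0.14,0,-0.0017,0,0,0,100]]}}

```text
time: 10.95
tool_pos: [0.4274, 0.1756, 0.011]
tcp_rot: [0.172, 1.562, -0.171]
wrist_force: [0.8, 0.8, 0.4]
width: 1.002
```

{"name": "jog_arm", "arguments": {"rows": [[0,0,0,0,0,0,80],[0,0,0,0,0,0,65],[0,0,0,0,0,0,55],[0,0,0,0,0,0,45],[0,0,0,0,0,0,30],[0,0,0,0,0,0,10],[0,0,0,0,0,0,0],[0,0,0,0,0,0,0],[0,0,0,0,0,0,0],[0,0,0,0,0,0,0]], "force": 40}}

```text
time: 11.95
tool_pos: [0.428, 0.1757, 0.0118]
tcp_rot: [0.172, 1.561, -0.171]
wrist_force: [-1.0, -0.4, 5.8]
width: 0.51
```

{"name": "jog_arm", "arguments": {"rows": [[-0.01,0,0,0,0,0,0],[-0.03,0,0,0,0,0,0],[-0.06,0,0,0,0,0,0],[-0.1,0,0,0,0,0,0],[-0.14,0,0,0,0,0,0],[-0.17,0,0,0,0,0,0],[-0.19,0,0,0,0,0,0],[-0.19,0,0,0,0,0,0],[-0.19,0,0,0,0,0,0]]}}

```text
time: 12.85
tool_pos: [0.427, 0.1755, 0.2014]
tcp_rot: [0.172, 1.561, -0.17]
wrist_force: [-0.1, 0.1, -2.2]
width: 0.506
```

```bash
python3 -c "
from h import *
go([.632,.0045,.20],27.8)"
```

```text
shift [ 0.0018 -0.1226  0.2371] turn [-0.7034  0.0028 -0.0003] | tcp [0.427  0.1755 0.2014] q6 -1.0162675710178821 t 12.85 w 0.5063607798627433 F [-0.0773  0.0654 -2.184 ]
```

{"name": "jog_arm", "arguments": {"rows": [[0,-0.01,0.025,-0.07,0,0,0],[0,-0.025,0.05,-0.15,0,0,0],[0,-0.04,0.08,-0.24,0,0,0],[0,-0.056,0.11,-0.33,0.001,0,0],[0,-0.072,0.14,-0.42,0.001,0,0],[0,-0.088,0.17,-0.51,0.002,0,0],[0,-0.1,0.195,-0.58,0.002,0,0],[0,-0.11,0.215,-0.64,0.002,0,0],[0,-0.117,0.227,-0.68,0.003,0,0],[0.001,-0.1226,0.2371,-0.7034,0.003,0,0],[0.001,-0.1226,0.2371,-0.7034,0.003,0,0],[0.001,-0.1226,0.2371,-0.7034,0.003,0,0],[0.001,-0.1226,0.2371,-0.7034,0.003,0,0],[0.001,-0.1226,0.2371,-0.7034,0.003,0,0]]}}

```text
time: 14.25
tool_pos: [0.6313, 0.0051, 0.2004]
tcp_rot: [-0.38, 1.538, 0.381]
wrist_force: [0.1, 1.5, -1.7]
width: 0.506
```

```bash
python3 - <<'E'
from h import *
go([.632,.0045,.104],27.8)
im=imaging.read_camera("scene"); cv2.imwrite("pics/scene4.png",im)
p=imaging.camera_params("scene"); u,v=project(p,[.632,.0045,.21])[0].astype(int); x,y=u-100,max(0,v-60); print("origin",x,y)
cv2.imwrite("pics/h4.png",cv2.resize(im[y:y+150,x:x+200],None,fx=4,fy=4,interpolation=cv2.INTER_CUBIC))
E
```

```text
shift [ 0.0964 -0.001   0.0005] turn [ 0.0004 -0.0008 -0.0009] | tcp [0.6313 0.0051 0.2004] q6 -2.0882004146428415 t 14.25 w 0.5061605254668157 F [ 0.0701  1.474  -1.744 ]
origin 200 135
```

View pics/h4.png

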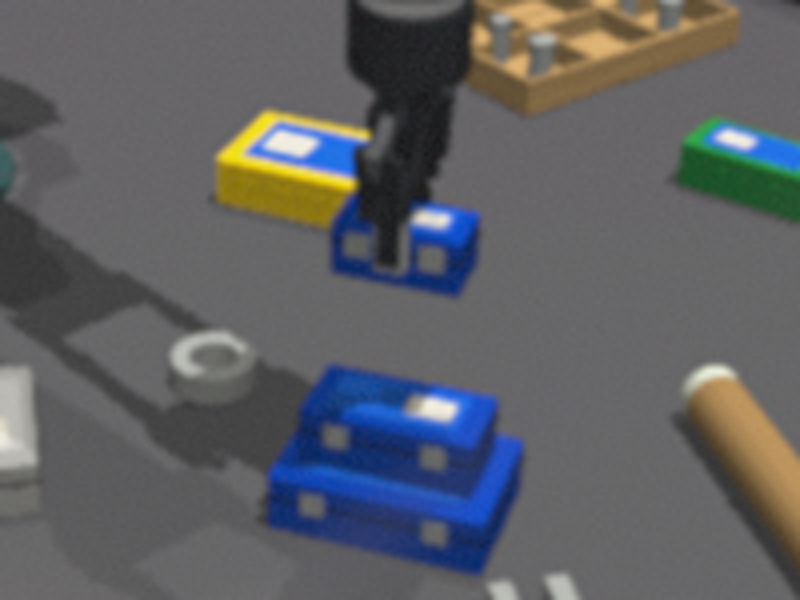

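The small case hangs level and parallel at crop (405,245), with the finger midway between its latches at (357,245) and (432,258). The column below is intact. Lowering now.

{"name": "jog_arm", "arguments": {"rows": [[0.02,-0.001,0.0005,0,0,0,0],[0.045,-0.001,0.0005,0,0,0,0],[0.065,-0.001,0.0005,0,0,0,0],[0.08,-0.001,0.0005,0,0,0,0],[0.09,-0.001,0.0005,0,0,0,0],[0.095,-0.001,0.0005,0,0,0,0],[0.097,-0.001,0.0005,0,0,0,0],[0.097,-0.001,0.0005,0,0,0,0],[0.097,-0.001,0.0005,0,0,0,0]]}}

```text
time: 15.2
tool_pos: [0.6332, 0.0044, 0.1048]
tcp_rot: [-0.381, 1.536, 0.381]
wrist_force: [-0.7, -0.4, -2.4]
width: 0.506
```

{"name": "jog_arm", "arguments": {"rows": [[0.001,0,0,0,0,0,0],[0.0015,0,0,0,0,0,0],[0.0015,0,0,0,0,0,0]]}}

```text
time: 15.5
tool_pos: [0.6333, 0.0044, 0.1036]
tcp_rot: [-0.381, 1.535, 0.381]
wrist_force: [0.6, -0.3, -2.7]
width: 0.505
```

{"name": "jog_arm", "arguments": {"rows": [[0.001,0,-0.0006,0,0,0,0],[0.002,0,-0.0006,0,0,0,0],[0.002,0,-0.0006,0,0,0,0]]}}

```text
time: 15.8
tool_pos: [0.6325, 0.0041, 0.1013]
tcp_rot: [-0.381, 1.536, 0.381]
wrist_force: [-0.3, 0.4, -1.7]
width: 0.507
```

{"name": "jog_arm", "arguments": {"rows": [[0.0005,0,0,0,0,0,0],[0.001,0,0,0,0,0,0],[0.001,0,0,0,0,0,0]]}}

```text
time: 16.1
tool_pos: [0.6326, 0.0041, 0.1009]
tcp_rot: [-0.381, 1.536, 0.381]
wrist_force: [-2.5, -0.1, 2.0]
width: 0.506
```

Contact: the wrist force went from −2.2 N to +2.0 N. Release, rise and move clear.

{"name": "jog_arm", "arguments": {"rows": [[0,0,0,0,0,0,52],[0,0,0,0,0,0,56],[0,0,0,0,0,0,65],[0,0,0,0,0,0,80],[0,0,0,0,0,0,100],[0,0,0,0,0,0,100],[0,0,0,0,0,0,100],[0,0,0,0,0,0,100]]}}

```text
time: 16.9
tool_pos: [0.6326, 0.0041, 0.1008]
tcp_rot: [-0.381, 1.536, 0.381]
wrist_force: [0.4, -0.6, 0.2]
width: 0.995
```

{"name": "jog_arm", "arguments": {"rows": [[-0.01,0,0,0,0,0,100],[-0.03,0,0,0,0,0,100],[-0.06,0,0,0,0,0,100],[-0.1,0,0,0,0,0,100],[-0.12,0.03,-0.01,0,0,0,100],[-0.12,0.07,-0.03,0,0,0,100],[-0.12,0.11,-0.05,0,0,0,100],[-0.12,0.15,-0.06,0,0,0,100],[-0.12,0.19,-0.06,0,0,0,100],[-0.12,0.23,-0.06,0,0,0,100],[-0.12,0.25,-0.06,0,0,0,100],[-0.12,0.25,-0.06,0,0,0,100],[-0.12,0.25,-0.06,0,0,0,100]]}}

```text
time: 18.2
tool_pos: [0.4629, 0.1972, 0.2214]
tcp_rot: [-0.382, 1.534, 0.381]
wrist_force: [0.4, 0.4, 0.2]
width: 0.998
```

```bash
python3 - <<'E'
from h import *
for c in("scene","top"):
    im=imaging.read_camera(c); cv2.imwrite(f"pics/{c}5.png",im)
a=cv2.imread("pics/top5.png")[135:205,255:320]; b=cv2.imread("pics/scene5.png")[195:285,245:355]
cv2.imwrite("pics/z5.png",np.hstack([cv2.resize(a,(400,430),interpolation=cv2.INTER_CUBIC),cv2.resize(b,(400,330),interpolation=cv2.INTER_CUBIC)[:430] if 0 else cv2.copyMakeBorder(cv2.resize(b,(400,327),interpolation=cv2.INTER_CUBIC),0,103,0,0,cv2.BORDER_CONSTANT)]))
d=cv2.absdiff(cv2.imread("pics/top0.png"),cv2.imread("pics/top5.png"))[200:260,325:370]; print("grey change",d.mean(),d.max())
print("large",measure("top",cv2.imread("pics/top5.png"),(287,168),"large")[:3], monitor.read_state()["time"])
E
```

```text
grey change 0.8217283950617283 4
large (array([0.6327, 0.003 ]), np.float64(0.487518507481127), [np.float64(0.1503921171771624), np.float64(0.10077287587427725)]) 18.3
```

View pics/z5.png

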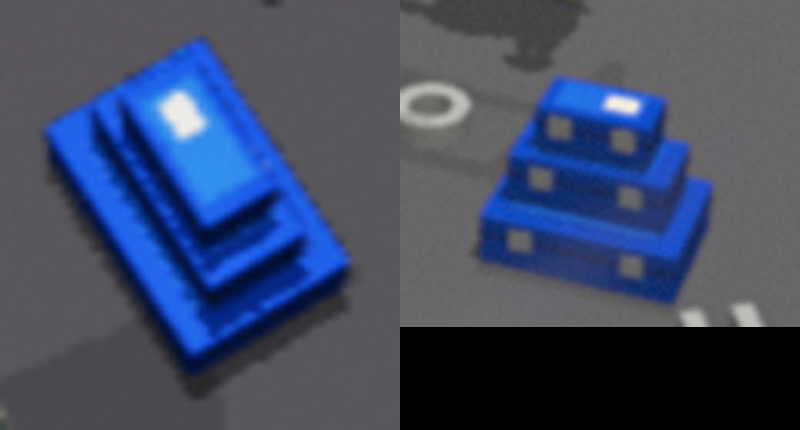

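The picture shows all three cases stacked flat and parallel: small at (205,150) in the top crop and (605,105) in the scene crop. One last numeric check on the small case by its label before handing in.

```bash
python3 - <<'E'
from h import *
def lab(im): return (im[:,:,2].astype(int)>140).astype(np.uint8)
def label(cam,im,seed,z):
    m=cv2.moments(contour(im,seed,lab).astype(np.float32)); return cast(imaging.camera_params(cam),np.array([[m["m10"]/m["m00"],m["m01"]/m["m00"]]]),z)[0]
rot=lambda d:np.array([[np.cos(np.radians(d)),-np.sin(np.radians(d))],[np.sin(np.radians(d)),np.cos(np.radians(d))]])
for cam,sl,sc,s5,L in(("top",(239,226),(238,232),(255+183/6.15,135+113/6.15),(287,168)),("scene",(297,204),(293,205),(245+222/3.64,195+104/3.64),(299,256))):
    a=cv2.imread(f"pics/{cam}0.png"); b=cv2.imread(f"pics/{cam}5.png")
    m,y=measure(cam,a,sc,"small")[:2]; l=measure(cam,a,L,"large")[0]
    off=rot(-np.degrees(y))@(label(cam,a,sl,.04)-m); sm=label(cam,b,s5,.129)-rot(27.8)@off
    print(cam,off,sm,"err",rot(-27.8)@(sm-l))
E
```

```text
top [ 0.0143 -0.0014] [0.632  0.0057] err [0.0006 0.0027]
scene [ 0.0161 -0.0015] [0.6304 0.0057] err [0.0009 0.0005]
```

The small case shows the same offsets as the medium one, so it is centred on it to within about 1 mm.

```bash
python3 -c "
from workcell import finish_job; print(finish_job())"
```

```text
the job is handed in; nothing more can be done
None
```

The three blue cases are stacked in one column: medium on large, then small on medium. I lowered each one until the wrist force showed contact before letting go. I handed the job in at about 18 s on the robot's clock, with the arm well clear.

**Last checks:**
- **Centring:** By their labels, the medium and small cases sit within 1 mm lengthwise of the large case's centre. Across, the scene camera says under 1 mm and the top camera about 3 mm. The small case is within about 1 mm of the medium one.
- **Parallel:** The long sides look parallel in both views.
- **Left in place:** The large case had not moved in the top view. The grey case's picture patch is unchanged.

**Checks that failed or disagreed:**
- My first measurement of the grey case failed because of a poor colour mask, so I checked it by comparing pictures only.
- The lid-panel check on the medium case was unreliable in the top view (about 5 mm off, with the panel itself measured about 12 mm too long).
- Its corners read by eye scattered by about 4 mm, in opposite directions in the two views.

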